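# Lock the length stop into the pencil saw's slotted rail

### The job

Take the length stop with the bar-shaped grip out of the wooden rack and lower its hammer head into the slot of the saw's rail at the pointers, bar along the slot, until its collar sits on the rail. Then turn it a quarter turn, either way, so that the head catches under the lips and the bar stands square across the rail, and let go. Leave the other two pins in the rack.

Things in the scene. Friction and masses are not known exactly. Their poses are not given: they have to be found in the camera images.
- stop_grip (a point): Length stop, dark steel, upright in a rack pocket. From top: bar grip 44 long, 14 thick, 34 mm high; collar 50 across, 5 thick; neck 14 across, 10 long; hammer head 44 long, 16 wide, 8 high, parallel to the bar. 0.28 kg. Point: middle of the bar, 17 mm below its top, 17 above the collar, 40 above the head's underside. x along the bar (either way round), y across it, z up. Loose by 3 mm in its pocket.
- mark (a point): Where the stop goes: mid-slot, level with the rail's top (40 mm high), between two small dark pointers on its sides. x along the slot, y across, z up. Fixed rail 300 long, 62 wide; slot 26 wide, full length, open up; lips 4 thick; inside 56 wide, floor 37 below. Seated on its collar, the stop's bar middle is 22 mm above, its head 6 mm below the lips. Block 60 high at the far end, 90 mm off or more.
- round_pin_grip (a point): Bystander pin, dark steel, round head 30 across, 34 high, same collar, round shank. Point: middle of its head, 22 mm above the rack's top. The wooden rack, 245 x 70, 34 mm high, has three pockets in a row, 78 mm apart, each 49 x 21 (long side along the row), 24 deep; stop and pins stand in them in any order, collars on its top.
- square_pin_grip (a point): Bystander pin, dark steel, square head 22 x 22, 34 mm high, same collar, round shank, in another pocket of the rack. Point: middle of its head, 22 mm above the rack's top.
There are look-alikes about, which are no part of the job. Leave any blue, orange or red look-alike of the part that bears stop_grip alone.

How it is judged:
By the outcome, as a careful person would: the job done as asked, in the order asked, and still so for the second after the job is handed in, with the robot touching nothing.
It also fails if it takes over 42 s, if anything falls off the work surface, if the arm or the gripper's body presses on something with over 40 N, if the wrist force passes 120 N, or if a joint passes its speed limit or range.

### The arm

A 7-joint arm with a two-finger parallel gripper is mounted at the origin on the work surface. World frame = base frame: x ahead of the robot, y to its left, z up, the work surface at z = 0. Lengths are in m, angles in rad, forces in N, time in s.
With the tool pointing down it reaches from about 0.35 to 0.9 m from the base axis. Payload 8.1 kg.
Tool frame: the origin (TCP) lies between the finger pads; the fingertips stand ahead of it and the grasp point (between the pads) is the TCP (arm.nose_length is the z of the fingertips in the tool frame, in m); z points along the fingers, y is the line along which they close (so a half turn about z gives the same grasp; the last joint's range is limited). The gripper opens to 92 mm and grips with 3 to 60 N. Pads are 19 mm wide; open, the fingers measure 130 mm over their backs; the gripper's body (75 mm by 190 mm) begins 47 mm behind the grasp point.
Start: joints at [-1.288, 0.434, 0.025, 1.573, -0.012, 1.134, -0.075], TCP at [0.235, 0.579, 0.246] pointing down, gripper open.
Joint ranges: [-2.62, 2.62], [-0.44, 2.09], [-1.27, 1.32], [0.08, 2.57], [-1.32, 4.46], [0.12, 2], [-2.74, 2.74]. Speed limits (rad/s): [2.22, 2.22, 3.01, 3.01, 3.14, 3.14, 3.14].

### API

Orientations are given as a rotation vector (axis times angle).
In Python, from cell import sensors, optics, arm gives the robot as it stands.
- The arm moves only by the tool arm_command, never from a script. Its argument "deltas" is one flat list of numbers, 7 for each row, row after row: the turn, a rotation vector about the world's x, y, z as a fraction of full scale, then the shift along the world's x, y, z as a fraction of full scale, then the finger opening in mm, from 0 to 91.8. In form: [wx, wy, wz, dx, dy, dz, fingers, wx, wy, wz, dx, dy, dz, fingers, ...]. A call has 1 to 20 rows; each row is the pose to reach, as a shift and turn from the pose commanded when the call began; what a row does not reach only later rows make up. Full scale, the value 1, is 1 m for a shift and 90 degrees for a turn. A row lasts 1/10 s, in which the tool goes at most 50 mm and 8.59 degrees, less where a joint would pass 70% of its speed; a pose out of reach is approached as far as the arm can. A call with a number of a shift or a turn outside -1 to 1 is refused whole. A call with a gripper value outside its range is refused whole. The fingers move at their own pace and stop on an object; "force" is the grip in N (left out, the last holds). Time passes only in rows, so rows that repeat a pose let the fingers close. It gives the time, the measured TCP pose, the force, the opening and the grip force at its end, in the units of the state.
- sensors.observe(): the state, without advancing time (a new reading comes with each control period).
- optics.get_image(name): name is "side" or "top" or "wrist"; returns the picture (480x640x3 uint8, blue, green, red); there is no depth.
- optics.calibration(name): a dict with "camera_matrix" (3x3 intrinsics, pixels), "rvec" (rotation vector, rad) and "tvec" (3), from world to camera coordinates, as OpenCV has them. Camera axes: x right, y down, z forward; pixel columns grow to the right and rows downward; lengths in m; the calibration is good to about 2 mm. A picture is of the moment at which its call begins: read the wrist's pose just before it. calibration takes no time and is no camera call; for the wrist camera it gives the pose at the moment of the call.
- arm.sign_off(): hands the job in; it is judged then, once.
The state is a dict: "clock": time; "joints": joint angles; "dq": joint speeds; "joint_efforts": joint torques, N m; "position": TCP position; "ee_rot": TCP orientation; "force": force on the tool from outside, world axes, zero at the start; "ft_torque": the same for the moment, N m; "width": opening from 0.0 (shut) to 1.0 (fully open); "gripper_force": force on a finger pad.
Only numpy, scipy, OpenCV 4.12 (cv2) and the standard library are available. Lean on these libraries where they do the work, as an engineer would, in place of code of your own. Each camera call takes 0.05 s, during which the arm holds its last target. There are 200 camera calls.

## Working session

There is one attempt and no reset: what is moved stays moved. The work goes in short steps, Python scripts to look and compute and a tool call to move; the robot and the scene stay as the last step left them, time stands still between calls to the robot, and variables do not carry over. Pictures are saved under pics/ and viewed, at most 10 in all, crops included, and the job is handed in when it is done.

Besides the shell and the picture viewer there is one more tool, called as name(argument=value, ...) on one line, values as JSON. arm_command: Moves the arm, as the interface text tells. Its arguments: {"type":"object","properties":{"deltas":{"type":"array","items":{"type":"number"}},"force":{"type":"number"}},"required":["deltas"]}

```bash
mkdir -p pics; ls; python3 - <<'E'
from cell import sensors, optics, arm
import cv2,numpy as np
s=sensors.observe();print(s['position'],s['ee_rot'],s['clock'],s['width'],s['force'],arm.nose_length)
for n in ['top','side','wrist']:
    c=optics.calibration(n);print(n,np.round(c['camera_matrix'],1).tolist(),c['rvec'],c['tvec'])
    cv2.imwrite(f'pics/{n}0.png',optics.get_image(n))
E
```

```text
pics
[0.23502035 0.57859191 0.24494866] [-6.02231293e-01 -3.08315773e+00  2.49540733e-03] 0.0 0.9986925036307975 [-0.26787209 -0.32441904  0.5070606 ] 0.019
top [[506.6, 0.0, 312.7], [0.0, 506.6, 243.3], [0.0, 0.0, 1.0]] [ 2.14442149 -2.16761508  0.1294599 ] [0.05113441 0.52456916 0.79600044]
side [[530.9, 0.0, 316.3], [0.0, 530.9, 234.8], [0.0, 0.0, 1.0]] [ 2.09437706 -0.61743954  0.31814848] [-0.43720942  0.22695744  0.4836524 ]
wrist [[430.0, 0.0, 319.6], [0.0, 430.0, 248.0], [0.0, 0.0, 1.0]] [-2.41397262 -1.62552693 -0.21630955] [-0.62302554 -0.03182625  0.39127186]
```

View pics/top0.png

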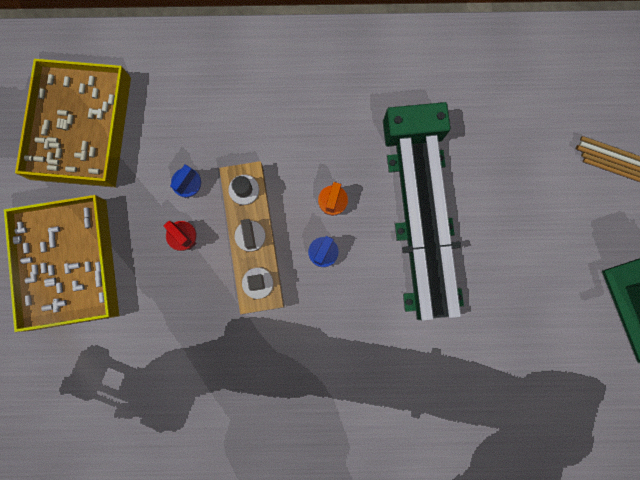

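View pics/side0.png

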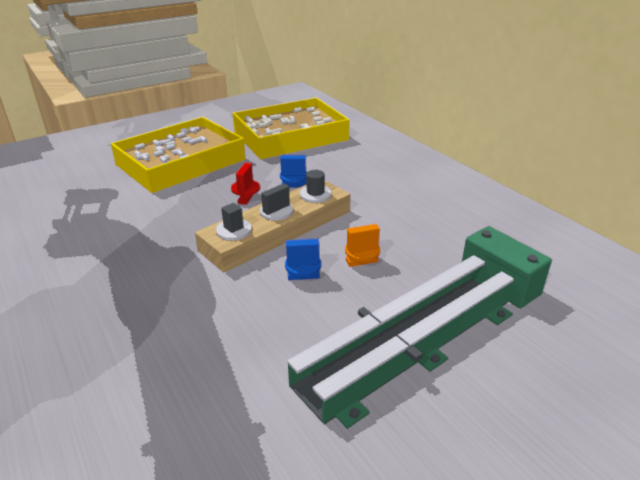

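The top view shows the rack's middle pocket holding the bar stop at about (249,235), with the round pin at (242,188) and the square pin at (256,283). The rail pointers are near (415,247) and (453,244), and the block is at (417,120). The side view confirms this, and the coloured look-alikes stand to either side of the rack.

```bash
cat > h.py <<'E'
import cv2,numpy as np
from cell import sensors, optics, arm
def rays(c,px):
    R=cv2.Rodrigues(np.array(c['rvec'],float))[0];t=np.array(c['tvec'],float).ravel()
    u=cv2.undistortPoints(np.array(px,float).reshape(-1,1,2),np.array(c['camera_matrix'],float),None).reshape(-1,2)
    return -R.T@t,np.c_[u,np.ones(len(u))]@R
def plane(c,px,z):
    o,d=rays(c,px);return (o+d*((z-o[2])/d[:,2])[:,None])
def proj(c,P):
    return cv2.projectPoints(np.array(P,float).reshape(-1,1,3),np.array(c['rvec'],float),np.array(c['tvec'],float),np.array(c['camera_matrix'],float),None)[0].reshape(-1,2)
def pose():
    s=sensors.observe();R=cv2.Rodrigues(np.array(s['ee_rot']))[0]
    print('t',round(s['clock'],2),'pos',np.round(s['position'],4),'yaw_y',round(np.degrees(np.arctan2(R[1,1],R[0,1])),2),'z',np.round(R[:,2],4),'F',np.round(s['force'],1),'w',round(s['width']*91.8,1),'g',s['gripper_force'])
    return s
E
python3 - <<'E'
from h import *
s=pose()
c=optics.calibration('top');im=cv2.imread('pics/top0.png')
hsv=cv2.cvtColor(im,cv2.COLOR_BGR2HSV)
x0,y0,x1,y1=225,205,280,262
m=(hsv[y0:y1,x0:x1,2]<95).astype(np.uint8)*255
for k in cv2.findContours(m,0,1)[0]:
    if cv2.contourArea(k)>40:
        r=cv2.minAreaRect(k+np.array([x0,y0]));P=plane(c,[r[0],*cv2.boxPoints(r)],.073);print(r,np.round(P,4).tolist())
# rack & rail ends
print(np.round(plane(c,[(242,188),(249,235),(256,283)],.073),4))
print(np.round(plane(c,[(415,247),(453,244),(434,245.5),(418,136),(439,317)],.04),4))
# rail slot: bright lips
m=((hsv[...,2]>170)&(hsv[...,1]<40)).astype(np.uint8)*255; m[:, :395]=0;m[:,470:]=0;m[:130]=0;m[320:]=0
for k in cv2.findContours(m,0,1)[0]:
    if cv2.contourArea(k)>100:
        r=cv2.minAreaRect(k);b=plane(c,cv2.boxPoints(r),.04);print(r,np.round(b[:,:2],4).tolist())
w=optics.calibration('wrist');R=cv2.Rodrigues(w['rvec'])[0];print('wristcam',-R.T@w['tvec'],R[2])
E
```

```text
t 0.15 pos [0.2351 0.5787 0.2451] yaw_y 67.89 z [-4.0e-04 -1.1e-03 -1.0e+00] F [-0.  -0.5 -0.5] w 91.7 g 0.0
((248.1560516357422, 233.3842315673828), (29.775218963623047, 10.485048294067383), 79.99201965332031) [[0.5368, 0.1458, 0.073], [0.5586, 0.1581, 0.073], [0.5614, 0.1419, 0.073], [0.5151, 0.1337, 0.073], [0.5124, 0.1497, 0.073]]
((273.5, 233.0), (56.0, 11.0), 90.0) [[0.5369, 0.1063, 0.073], [0.5815, 0.1149, 0.073], [0.5813, 0.0976, 0.073], [0.493, 0.0978, 0.073], [0.4932, 0.1148, 0.073]]
[[0.6092 0.1559 0.073 ]
 [0.5342 0.1445 0.073 ]
 [0.4594 0.1333 0.073 ]]
[[ 0.5163 -0.12    0.04  ]
 [ 0.5205 -0.1816  0.04  ]
 [ 0.5184 -0.1508  0.04  ]
 [ 0.702  -0.1316  0.04  ]
 [ 0.4039 -0.1542  0.04  ]]
((422.6420593261719, 284.2281494140625), (70.5750503540039, 10.587128639221191), 82.99872589111328) [[0.5117, -0.1168], [0.5136, -0.1338], [0.4015, -0.1433], [0.3996, -0.1265]]
((449.8769836425781, 281.5154113769531), (70.69979858398438, 10.542951583862305), 82.87498474121094) [[0.5157, -0.1608], [0.5177, -0.1778], [0.4052, -0.1868], [0.4033, -0.1701]]
((411.3154296875, 192.5230712890625), (109.02652740478516, 10.418916702270508), 82.87498474121094) [[0.6971, -0.1005], [0.6991, -0.1177], [0.5179, -0.1334], [0.5159, -0.1166]]
((438.0557556152344, 189.92750549316406), (108.77425384521484, 10.476472854614258), 82.56858825683594) [[0.7007, -0.1445], [0.7028, -0.1619], [0.5219, -0.1773], [0.5199, -0.1604]]
wristcam [0.16726466 0.60549883 0.3844402 ] [ 0.24451967 -0.10143679 -0.96432396]
```

View pics/wrist0.png

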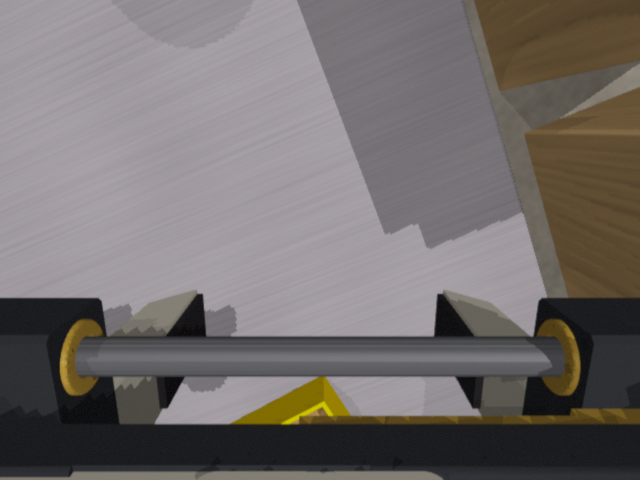

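arm_command(deltas=[0, 0, 0.17, 0.159, -0.216, -0.02, 60, 0, 0, 0.34, 0.318, -0.433, -0.085, 60, 0, 0, 0.34, 0.318, -0.433, -0.085, 60, 0, 0, 0.34, 0.318, -0.433, -0.085, 60, 0, 0, 0.34, 0.318, -0.433, -0.085, 60, 0, 0, 0.34, 0.318, -0.433, -0.085, 60, 0, 0, 0.34, 0.318, -0.433, -0.085, 60, 0, 0, 0.34, 0.318, -0.433, -0.085, 60, 0, 0, 0.34, 0.318, -0.433, -0.085, 60, 0, 0, 0.34, 0.318, -0.433, -0.085, 60, 0, 0, 0.34, 0.318, -0.433, -0.085, 60, 0, 0, 0.34, 0.318, -0.433, -0.085, 60, 0, 0, 0.34, 0.318, -0.433, -0.085, 60, 0, 0, 0.34, 0.318, -0.433, -0.085, 60], force=30)

```text
clock: 1.55
position: [0.5525, 0.1474, 0.1607]
ee_rot: [0.235, -3.132, -0.001]
force: [-0.5, -0.8, -0.5]
width: 0.657
gripper_force: 0.0
```

```bash
python3 - <<'E'
from h import *
s=pose();print(s['joints'])
c=optics.calibration('wrist');im=optics.get_image('wrist');cv2.imwrite('pics/w1.png',im)
print(c['rvec'].ravel().tolist(),c['tvec'].ravel().tolist())
print(proj(c,[[.537,.146,.073],list(s['position'])]))
E
```

```text
t 1.55 pos [0.5525 0.1474 0.1607] yaw_y 98.57 z [-7.e-04  7.e-04 -1.e+00] F [-0.5 -0.8 -0.5] w 60.3 g 0.0
[-0.39260913  0.43322441  0.05357808  1.81104942 -0.02990572  0.89844771
  1.39506887]
[-1.92610877689437, -2.238236717100501, -0.3010929283426476] [-0.06340773350769745, -0.5568375353796449, 0.1587133951327605]
[[321.31930991 239.96470368]
 [319.64000754 342.43438117]]
```

View pics/w1.png

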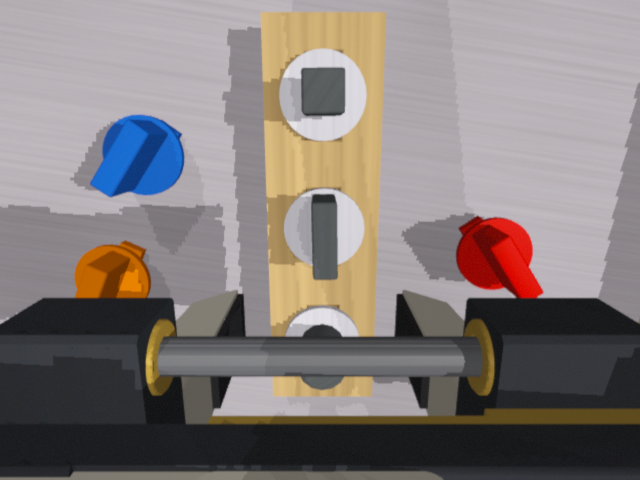

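The wrist view shows the bar upright in the middle pocket. Its top face spans about columns 312–337 and rows 202–279, and the square pin is at (323,92).

```bash
python3 - <<'E'
from h import *
c=optics.calibration('wrist');im=cv2.imread('pics/w1.png');g=cv2.cvtColor(im,cv2.COLOR_BGR2GRAY)
print(g[190:212:1,324].tolist(), g[270:290,324].tolist()); print(g[245,300:345].tolist())
x0,y0,x1,y1=295,185,350,295
for th in (60,110):
    m=(g[y0:y1,x0:x1]<th).astype(np.uint8)*255
    if th==110: m&=((g[y0:y1,x0:x1]>60)*255).astype(np.uint8)
    k=max(cv2.findContours(m,0,1)[0],key=cv2.contourArea)+np.array([x0,y0])
    r=cv2.minAreaRect(k);P=plane(c,[r[0],*cv2.boxPoints(r)],.073);d=P[1:]
    print(r,np.round(P[:,:2],4).tolist(),[np.round([np.linalg.norm(d[i]-d[i-1])*1e3,np.degrees(np.arctan2(*(d[i]-d[i-1])[1::-1]))],1).tolist() for i in range(4)])
E
```

```text
[212, 214, 212, 189, 125, 55, 44, 42, 41, 44, 43, 44, 57, 75, 83, 87, 89, 91, 89, 90, 90, 90] [88, 90, 88, 90, 90, 90, 89, 89, 90, 116, 157, 176, 178, 178, 178, 178, 178, 178, 179, 178]
[178, 166, 161, 160, 160, 160, 161, 158, 157, 159, 160, 156, 100, 75, 84, 89, 88, 89, 90, 90, 91, 90, 91, 91, 91, 89, 88, 89, 89, 90, 89, 91, 92, 92, 90, 91, 98, 150, 203, 212, 212, 211, 212, 213, 213]
((323.0, 198.5), (7.0, 22.0), 90.0) [[0.5144, 0.1438], [0.5134, 0.1378], [0.5117, 0.1493], [0.5154, 0.1499], [0.5171, 0.1383]] [[3.7, -171.6], [11.7, 98.6], [3.7, 9.1], [11.7, -81.4]]
((323.8618469238281, 236.9657745361328), (84.23753356933594, 25.229236602783203), 89.16968536376953) [[0.5351, 0.1475], [0.5136, 0.1371], [0.5114, 0.1503], [0.5579, 0.1585], [0.5602, 0.1446]] [[47.2, -170.9], [13.4, 99.5], [47.2, 10.0], [14.1, -80.5]]
```

arm_command(deltas=[0, 0, 0.014, -0.0152, 0.0006, -0.02, 60, 0, 0, 0.014, -0.0152, 0.0006, -0.05, 60, 0, 0, 0.014, -0.0152, 0.0006, -0.06, 60, 0, 0, 0.014, -0.0152, 0.0006, -0.06, 60, 0, 0, 0.014, -0.0152, 0.0006, -0.06, 60])

```text
clock: 2.1
position: [0.5385, 0.1474, 0.1016]
ee_rot: [-0.268, 3.129, 0.001]
force: [0.3, -0.4, -0.0]
width: 0.651
gripper_force: 0.0
```

```bash
python3 - <<'E'
from h import *
s=pose()
E
```

```text
t 2.1 pos [0.5385 0.1474 0.1016] yaw_y 99.79 z [ 8.e-04  4.e-04 -1.e+00] F [ 0.3 -0.4 -0. ] w 59.8 g 0.0
```

arm_command(deltas=[0, 0, 0, -0.0007, 0.0003, -0.015, 60, 0, 0, 0, -0.0007, 0.0003, -0.03, 60, 0, 0, 0, -0.0007, 0.0003, -0.0385, 60, 0, 0, 0, -0.0007, 0.0003, -0.0385, 60, 0, 0, 0, -0.0007, 0.0003, -0.0385, 30, 0, 0, 0, -0.0007, 0.0003, -0.0385, 10, 0, 0, 0, -0.0007, 0.0003, -0.0385, 8, 0, 0, 0, -0.0007, 0.0003, -0.0385, 8, 0, 0, 0, -0.0007, 0.0003, -0.0385, 8, 0, 0, 0, -0.0007, 0.0003, -0.0385, 8, 0, 0, 0, -0.0007, 0.0003, -0.0385, 8, 0, 0, 0, -0.0007, 0.0003, -0.0385, 8], force=40)

```text
clock: 3.3
position: [0.5373, 0.147, 0.0623]
ee_rot: [-0.267, 3.13, 0.0]
force: [-0.3, 0.9, 0.9]
width: 0.15
gripper_force: 40.0
```

```bash
python3 - <<'E'
from h import *
s=pose()
E
```

```text
t 3.3 pos [0.5373 0.147  0.0623] yaw_y 99.75 z [ 0.e+00  1.e-04 -1.e+00] F [-0.3  0.9  0.9] w 13.7 g 40.00034987926483
```

arm_command(deltas=[0, 0, 0, 0, 0, 0.02, 8, 0, 0, 0, 0, 0, 0.05, 8, 0, 0, 0, 0, 0, 0.09, 8, 0, 0, 0, 0, 0, 0.12, 8, 0, 0, -0.01, 0.005, -0.04, 0.12, 8, 0, 0, -0.02, 0.01, -0.08, 0.12, 8, 0, 0, -0.03, 0.015, -0.12, 0.12, 8, 0, 0, -0.04, 0.02, -0.16, 0.12, 8, 0, 0, -0.0528, 0.025, -0.2, 0.12, 8, 0, 0, -0.0528, 0.0295, -0.24, 0.12, 8, 0, 0, -0.0528, 0.0295, -0.275, 0.12, 8, 0, 0, -0.0528, 0.0295, -0.2897, 0.12, 8, 0, 0, -0.0528, 0.0295, -0.2897, 0.12, 8, 0, 0, -0.0528, 0.0295, -0.2897, 0.12, 8, 0, 0, -0.0528, 0.0295, -0.2897, 0.12, 8])

```text
clock: 4.8
position: [0.5668, -0.1406, 0.1819]
ee_rot: [0.141, -3.138, -0.002]
force: [-0.2, 0.3, -3.3]
width: 0.149
gripper_force: 40.0
```

```bash
python3 - <<'E'
from h import *
s=pose();print(s['joints'])
c=optics.calibration('wrist');im=optics.get_image('wrist');cv2.imwrite('pics/w2.png',im)
np.savez('pics/w2.npz',**c)
print(proj(c,[[.5168,-.1471,.04]]))
E
```

```text
t 4.8 pos [ 0.5668 -0.1406  0.1819] yaw_y 95.14 z [-6.0e-04  1.2e-03 -1.0e+00] F [-0.2  0.3 -3.3] w 13.7 g 39.99938249588013
[ 0.05039241  0.42816607  0.14132574  1.7632579  -0.07297324  0.95597
  1.88175088]
[[316.56960334 166.79845314]]
```

View pics/w2.png

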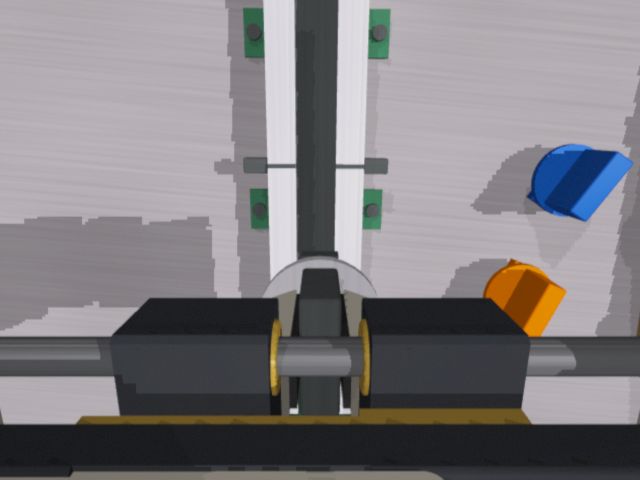

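The close view shows the thin mark line across the lips at row ~166, between pointers at (255,165) and (376,166). The slot spans columns ~296–337. The held bar's near end is at row ~269.

```bash
python3 - <<'E'
from h import *
c=dict(np.load('pics/w2.npz'));im=cv2.imread('pics/w2.png');g=cv2.cvtColor(im,cv2.COLOR_BGR2GRAY).astype(int)
# lip inner edges: bright (lip) to dark (slot)
L=[];Rr=[]
for v in list(range(70,158,4))+list(range(174,250,4)):
    row=g[v]; a=next(u for u in range(320,240,-1) if row[u]>130); b=next(u for u in range(318,400) if row[u]>130)
    L.append((a+.5,v));Rr.append((b-.5,v))
for nm,E in (('L',L),('R',Rr)):
    P=plane(c,E,.04);p=np.polyfit(P[:,0],P[:,1],1);print(nm,'yaw',np.degrees(np.arctan(p[0])),'y@.517',np.polyval(p,.517),'res',np.std(P[:,1]-np.polyval(p,P[:,0])))
    if nm=='L':pl=p
pm=(pl+p)/2
pts=[]
for u in (272,278,284,290,342,348,354,360):
    v=150+np.argmin(g[150:185,u]);w=200-np.clip(g[v-3:v+4,u],0,200);pts.append((u,(w*np.arange(v-3,v+4)).sum()/w.sum()))
print(np.round(pts,1).tolist());P=plane(c,pts,.04);q=np.polyfit(P[:,1],P[:,0],1)
y=-.147
for _ in range(5): x=np.polyval(q,y);y=np.polyval(pm,x)
print('mark',x,y,'line tilt',np.degrees(np.arctan(q[0])))
# held bar: near end & columns
print(g[262:278,320].tolist(),g[280,295:345].tolist(), g[290,295:345].tolist())
s=pose();R=cv2.Rodrigues(np.array(s['ee_rot']))[0];tz=s['position'][2]
for z in (tz+.011,):
  P=plane(c,[(304,269),(336,269),(320,269)],z);print('bar end in tool',np.round((P-s['position'])@R,4).tolist())
E
```

```text
L yaw 4.783799155262038 y@.517 -0.1603828547167422 res 0.00014687509984591065
R yaw 4.751260186298404 y@.517 -0.13512061563198866 res 0.00018169562389800178
[[272.0, 165.6], [278.0, 165.7], [284.0, 165.6], [290.0, 165.6], [342.0, 166.0], [348.0, 166.2], [354.0, 166.2], [360.0, 166.2]]
mark 0.5162805625373798 -0.147811737460051 line tilt -4.753586751076945
[170, 170, 169, 169, 168, 148, 98, 53, 45, 46, 45, 46, 46, 47, 49, 47] [171, 172, 174, 175, 174, 169, 110, 57, 44, 46, 49, 47, 46, 46, 46, 44, 48, 44, 46, 44, 44, 44, 46, 46, 46, 44, 46, 46, 44, 47, 47, 47, 46, 46, 45, 46, 47, 45, 47, 47, 46, 47, 44, 74, 140, 151, 153, 152, 154, 165] [132, 147, 168, 173, 160, 96, 51, 45, 48, 44, 48, 47, 48, 44, 47, 45, 47, 46, 47, 45, 45, 47, 46, 45, 45, 47, 46, 47, 46, 47, 46, 45, 46, 46, 47, 46, 47, 46, 46, 45, 45, 46, 45, 43, 62, 129, 149, 151, 146, 131]
t 4.85 pos [ 0.5669 -0.1407  0.1821] yaw_y 95.15 z [-4.e-04  1.e-03 -1.e+00] F [ 0.3  0.2 -2.6] w 13.8 g 39.99938607215881
bar end in tool [[0.0312, -0.0049, -0.011], [0.0312, 0.0051, -0.011], [0.0312, 0.0001, -0.011]]
```

arm_command(deltas=[0, 0, -0.0042, -0.02, -0.004, 0, 8, 0, 0, -0.0042, -0.04, -0.0071, 0, 8, 0, 0, -0.0042, -0.0495, -0.0071, -0.02, 8, 0, 0, -0.0042, -0.0495, -0.0071, -0.05, 8, 0, 0, -0.0042, -0.0495, -0.0071, -0.08, 8, 0, 0, -0.0042, -0.0495, -0.0071, -0.08, 8, 0, 0, -0.0042, -0.0495, -0.0071, -0.08, 8, 0, 0, -0.0042, -0.0495, -0.0071, -0.08, 8])

```text
clock: 5.65
position: [0.5185, -0.1496, 0.1038]
ee_rot: [-0.128, 3.137, -0.001]
force: [0.6, -0.4, -3.1]
width: 0.152
gripper_force: 40.0
```

```bash
python3 - <<'E'
from h import *
s=pose()
c=optics.calibration('wrist');cv2.imwrite('pics/w3.png',optics.get_image('wrist'))
im=np.hstack([optics.get_image('side')[200:440,240:500],optics.get_image('top')[170:410,330:590]])
cv2.imwrite('pics/s3.png',cv2.resize(im,None,fx=1.5,fy=1.5))
E
```

```text
t 5.65 pos [ 0.5185 -0.1496  0.1038] yaw_y 94.67 z [ 2.2e-03 -3.0e-04 -1.0e+00] F [ 0.6 -0.4 -3.1] w 13.9 g 39.99930202960968
```

View pics/s3.png

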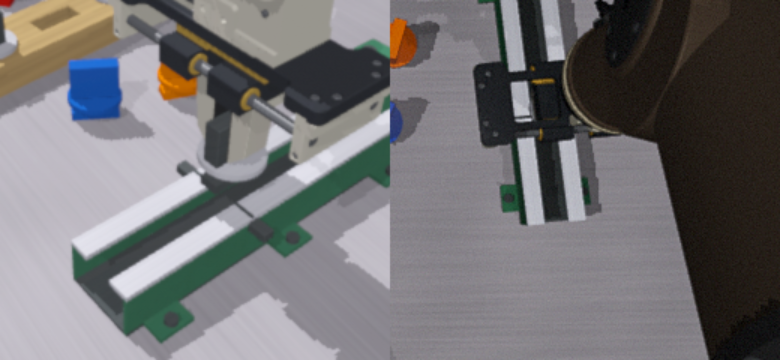

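The stop hangs just above the rail at the pointers, with its collar about 35 mm above the lips, and is clear of everything.

```bash
python3 - <<'E'
from h import *
s=pose();c=optics.calibration('wrist');im=cv2.imread('pics/w3.png');g=cv2.cvtColor(im,cv2.COLOR_BGR2GRAY).astype(int)
# slot edges seen in rows far ahead of the part (towards -x), compare with tool y
L=[];R_=[]
for v in range(20,200,8):
    m=g[v]>130
    try: L.append((next(u for u in range(320,200,-1) if m[u])+.5,v));R_.append((next(u for u in range(320,450) if m[u])-.5,v))
    except StopIteration: pass
R=cv2.Rodrigues(np.array(s['ee_rot']))[0]
pl=[]
for E in (L,R_):
    P=(plane(c,E,.04)-s['position'])@R; p=np.polyfit(P[:,0],P[:,1],1);print(len(E),np.round(p,4),np.std(P[:,1]-np.polyval(p,P[:,0])));pl.append(p)
p=(pl[0]+pl[1])/2;print('slot mid in tool y at x=0:',p[1],'angle',np.degrees(np.arctan(p[0])))
E
```

```text
t 5.8 pos [ 0.5182 -0.1499  0.1035] yaw_y 94.63 z [ 2.3e-03 -3.0e-04 -1.0e+00] F [ 1.1 -0.8 -2.8] w 13.6 g 39.999337792396545
23 [ 0.091  -0.0169] 0.0031145857278459437
23 [-0.1261  0.023 ] 0.00409089757237231
slot mid in tool y at x=0: 0.0030487969796044317 angle -1.0061167240248403
```

arm_command(deltas=[0, 0, 0.0012, -0.001, 0.0022, 0, 8, 0, 0, 0.0012, -0.001, 0.0022, 0, 8, 0, 0, 0.0012, -0.001, 0.0022, -0.008, 8, 0, 0, 0.0012, -0.001, 0.0022, -0.016, 8, 0, 0, 0.0012, -0.001, 0.0022, -0.024, 8, 0, 0, 0.0012, -0.001, 0.0022, -0.029, 8, 0, 0, 0.0012, -0.001, 0.0022, -0.032, 8, 0, 0, 0.0012, -0.001, 0.0022, -0.032, 8, 0, 0, 0.0012, -0.001, 0.0022, -0.032, 8])

```text
clock: 6.7
position: [0.5164, -0.1477, 0.0703]
ee_rot: [-0.13, 3.139, 0.0]
force: [0.1, 0.7, -3.5]
width: 0.146
gripper_force: 40.0
```

```bash
python3 - <<'E'
from h import *
s=pose()
im=optics.get_image('side')[220:380,300:500]
cv2.imwrite('pics/s4.png',cv2.resize(im,None,fx=3,fy=3))
E
```

```text
t 6.7 pos [ 0.5164 -0.1477  0.0703] yaw_y 94.73 z [ 1.e-04  0.e+00 -1.e+00] F [ 0.1  0.7 -3.5] w 13.4 g 39.99925911426544
```

View pics/s4.png

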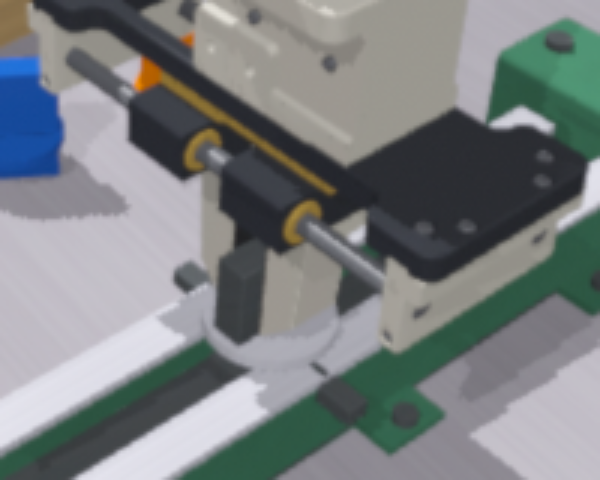

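The head has entered the slot and the collar is just above the rail, centred near the pointers. There is no contact force yet.

arm_command(deltas=[0, 0, 0, 0.0007, 0, -0.001, 8, 0, 0, 0, 0.0007, 0, -0.0015, 8, 0, 0, 0, 0.0007, 0, -0.002, 8, 0, 0, 0, 0.0007, 0, -0.002, 8, 0, 0, 0, 0.0007, 0, -0.002, 8])

```text
clock: 7.25
position: [0.5171, -0.1477, 0.0683]
ee_rot: [-0.13, 3.139, -0.0]
force: [-0.2, -0.4, -3.9]
width: 0.15
gripper_force: 40.0
```

arm_command(deltas=[0, 0, 0, 0, 0, -0.0005, 8, 0, 0, 0, 0, 0, -0.001, 8, 0, 0, 0, 0, 0, -0.001, 8, 0, 0, 0, 0, 0, -0.001, 8])

```text
clock: 7.65
position: [0.5171, -0.1477, 0.0683]
ee_rot: [-0.129, 3.138, 0.0]
force: [-4.1, 2.0, 11.7]
width: 0.148
gripper_force: 40.0
```

Contact is at z ≈ 0.068, as predicted, so the stop is seated. I'll ease the pressure and turn it −90° at the same time.

arm_command(deltas=[0, 0, 0, 0, 0, 0.0006, 8, 0, 0, -0.04, 0, 0, 0.0006, 8, 0, 0, -0.1, 0, 0, 0.0006, 8, 0, 0, -0.17, 0, 0, 0.0006, 8, 0, 0, -0.24, -0.0002, -0.0001, 0.0006, 8, 0, 0, -0.31, -0.0002, -0.0002, 0.0006, 8, 0, 0, -0.38, -0.0003, -0.0002, 0.0006, 8, 0, 0, -0.45, -0.0003, -0.0003, 0.0006, 8, 0, 0, -0.52, -0.0004, -0.0004, 0.0006, 8, 0, 0, -0.59, -0.0005, -0.0005, 0.0006, 8, 0, 0, -0.66, -0.0006, -0.0006, 0.0006, 8, 0, 0, -0.73, -0.0006, -0.0007, 0.0006, 8, 0, 0, -0.8, -0.0007, -0.0008, 0.0006, 8, 0, 0, -0.87, -0.0008, -0.0009, 0.0006, 8, 0, 0, -0.94, -0.0008, -0.001, 0.0006, 8, 0, 0, -0.98, -0.0008, -0.001, 0.0006, 8, 0, 0, -1, -0.0008, -0.001, 0.0006, 8, 0, 0, -1, -0.0008, -0.001, 0.0006, 8, 0, 0, -1, -0.0008, -0.001, 0.0006, 8])

```text
clock: 9.55
position: [0.517, -0.1489, 0.0683]
ee_rot: [2.125, 2.312, 0.001]
force: [0.4, -1.1, 4.3]
width: 0.149
gripper_force: 40.0
```

```bash
python3 - <<'E'
from h import *
s=pose();print(s['ft_torque'])
im=optics.get_image('side')[220:380,300:500]
cv2.imwrite('pics/s5.png',cv2.resize(im,None,fx=3,fy=3))
E
```

```text
t 9.55 pos [ 0.517  -0.1489  0.0683] yaw_y 4.81 z [ 1.6e-03 -4.0e-04 -1.0e+00] F [ 0.4 -1.1  4.3] w 13.7 g 40.00360071659088
[-0.20626134 -0.14309327 -0.11790181]
```

View pics/s5.png

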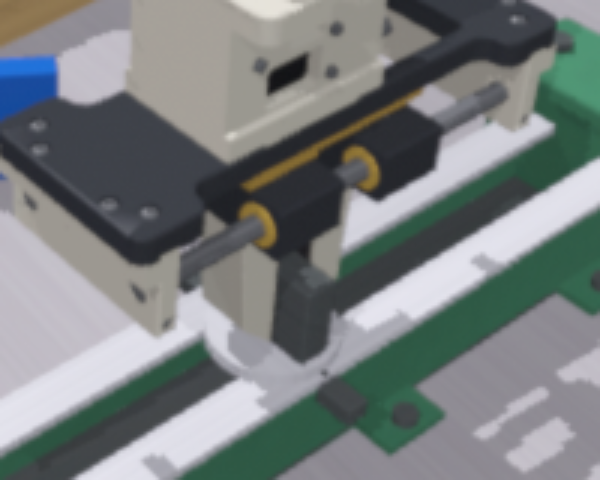

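The side view shows the bar square across the rail at the pointers with the collar on the lips. Now I'll release and retreat.

arm_command(deltas=[0, 0, 0, 0, 0, 0, 20, 0, 0, 0, 0, 0, 0, 30, 0, 0, 0, 0, 0, 0, 40, 0, 0, 0, 0, 0, 0, 40, 0, 0, 0, 0, 0, 0, 40, 0, 0, 0, 0, 0, 0.01, 40, 0, 0, 0, 0, 0, 0.03, 40, 0, 0, 0, 0, 0, 0.06, 40, 0, 0, 0, 0, 0, 0.1, 40, 0, 0, 0, 0, 0, 0.14, 40, 0, 0, 0, -0.04, 0, 0.15, 40, 0, 0, 0, -0.08, 0, 0.15, 40, 0, 0, 0, -0.08, 0.04, 0.15, 40, 0, 0, 0, -0.08, 0.08, 0.15, 40, 0, 0, 0, -0.08, 0.12, 0.15, 40, 0, 0, 0, -0.08, 0.14, 0.15, 40, 0, 0, 0, -0.08, 0.14, 0.15, 40])

```text
clock: 11.3
position: [0.4362, -0.0057, 0.2183]
ee_rot: [-2.122, -2.316, -0.002]
force: [-0.3, -0.3, 1.1]
width: 0.44
gripper_force: 0.0
```

```bash
python3 - <<'E'
from h import *
s=pose()
t=optics.get_image('top');cv2.imwrite('pics/t6.png',t)
im=np.hstack([optics.get_image('side')[170:390,190:510],t[140:360,210:480]])
cv2.imwrite('pics/s6.png',cv2.resize(im,None,fx=1.35,fy=1.35,interpolation=cv2.INTER_CUBIC))
E
```

```text
t 11.3 pos [ 0.4362 -0.0057  0.2183] yaw_y 5.01 z [ 3.0e-04  1.1e-03 -1.0e+00] F [-0.3 -0.3  1.1] w 40.4 g 0.0
```

View pics/s6.png

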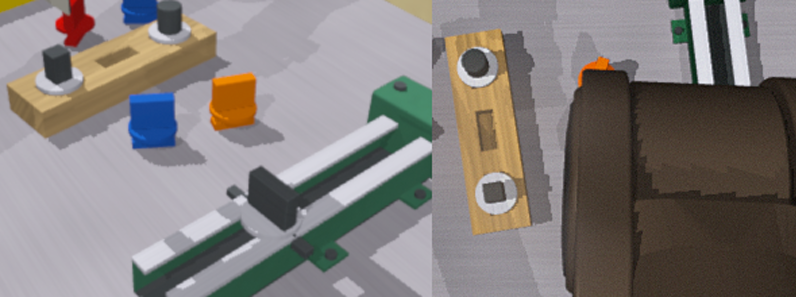

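The side view shows the stop seated on its collar between the pointers, its bar square across the rail. Both pins are still in the rack and the gripper is clear.

```bash
python3 -c "
from cell import arm
print(arm.sign_off())"
```

```text
the job is handed in; nothing more can be done
None
```

The length stop is seated on its collar in the saw rail at the pointers, turned a quarter turn so the bar stands square across the rail, and released. The other two pins are still in the rack, and I handed the job in at about 11 s.

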